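# Shut the bottle case and push its lock pin home

## Task

Shut the lid of the wooden bottle case fully. Then lay the steel pin with the cross handle in the two V-shaped rests on the front of the case, its tip towards the holes but still short of the lid's lug, and let go of it; then push it by its handle end through both ears and the lug between them until the cross handle meets the V rest. Leave everything else on the bench where it is.

Things in the scene. Friction and masses are not known exactly. Their poses are not given: they have to be found in the camera images.
- case: fixed plywood bottle case, 220 mm (its x) by 300 mm (its y), 90 mm high without lid; place and yaw vary; origin: centre of its underside; front faces its own -x. Steel fittings in front of the front face (x=-110 mm) lie along the pin's line: level, parallel to the case's y, at x=-155, z=62 mm. Offsets below are in the case's frame, mm
- lid (a joint): angle of the wooden lid in rad: 0 = fully shut, grows as it opens upward (starts about 0.5 to 0.95). The hinge is stiff: the lid stays where it is left and takes about 2 to 5 N near its front edge to press down
- lid_hinge (a point): middle of the hinge line (parallel to the case's y) at the case's far top edge, x=110, z=90. The lid is a board whose underside passes through this line, 12 mm thick, 304 mm wide, reaching 224 mm from the hinge to its front edge; shut, its top is 102 mm above the table
- lid_front (a point): middle of the upper front edge of the lid (moves with it). While the lid is open the lug sticks up beyond this edge. A steel lug plate, 12 mm thick with the hole, juts from the front edge 63 mm forward and 50 mm down: shut, it stands at y=-46 to -58, its 21 mm hole on the pin's line
- hole (a point): centre of the near ear's hole mouth (x=-155, y=-34, z=62), on the face that the pin enters, going along the case's -y. Ears: two upright plates with 20 mm holes, y=-34 to -42 (near) and y=-62 to -70 (far), tops at z=88; the shut lid's lug stands between them
- rest_end (a point): point on the pin's line (x=-155, y=84, z=62) at the outer end of the outer V rest (open-topped 45 degree V, y=84 to 62); the cross handle meets it when the pin is fully home. A second V rest spans y=0 to -30. The gap between them is free, also below, for fingers. V walls reach 20 mm to each side of the line and 9 mm above it; a pin lying in both Vs centres itself on the line
- pin_center (a point): loose steel pin, 0.15 to 0.3 kg: round shank 170 mm long, 16 mm thick, last 12 mm tapered; at the other end a cross handle (50 mm bar across, 14 mm along the shank, 16 mm high), so it lies flat. Point on the axis half-way along the shank, 8 mm above the table at the start; x axis points to the tip. Handle spans 85 to 99 mm from here; balance point about 8 mm handleward
- pin_tip (a point): tip of the pin, on its axis, 85 mm from pin_center. Laid in both rests with its tip between y=-42 and -20 the pin balances, its handle overhanging the outer rest by about 60 mm; fully home its tip stands 16 mm out of the far ear
- bottle: bystander: green glass bottle, 66 mm thick, 200 mm tall, origin under its centre
- tape: bystander: roll of tape lying flat, 100 mm across, 45 mm high, origin under its centre
- jar: bystander: glass jar, 70 mm across, 90 mm tall, origin under its centre
- hook_pin: bystander: a thinner, L-shaped pin, 100 by 45 mm, 12 mm thick, without cross handle; origin mid-way along the long limb
- ledger: bystander: book, 150 by 105 by 18 mm, origin under its centre
- packet: bystander: small carton, 90 by 55 by 22 mm, origin under its centre
- screwdriver: bystander: screwdriver with a black handle, lying on the table
Not all that is in view belongs to the job. What is shaped like the part that bears pin_center but blue is not meant.

How it is judged (in metres and radians):
On the way, in this order (a step that is already met when the one before it is completed fails the run):
1. the lid is fully shut (within 0.03 rad) (value of joint lid below 0.03 rad), for 0.2 s.
2. the pin lies in both V rests (within 5 mm of the line), let go, tip towards the holes and not yet in the lug (value of joint lid below 0.03 rad and x of pin_center in the frame of case between -0.16 and -0.15 m and z of pin_center in the frame of case between 0.057 and 0.067 m and y of pin_tip in the frame of case between -0.047 and 0.005 m and angle between the x axis of pin_center and the y axis of case, either way round below 0.06 rad and contact force between the fingers and pin below 0.1 N), for 0.2 s.
At the end, for the whole second after the job is handed in: the lid is shut (within 0.03 rad) and the pin is at rest through near ear, lug and far ear, on the line of the holes (within 6 mm and 0.06 rad), its cross handle within 6 mm of the V rest (value of joint lid below 0.03 rad and y of pin_tip in the frame of case below -0.08 m and x of pin_tip in the frame of case between -0.161 and -0.149 m and z of pin_tip in the frame of case between 0.056 and 0.068 m and angle between the x axis of pin_center and the y axis of case, either way round below 0.06 rad and linear speed of pin below 0.02 m/s); the robot touches nothing.
It fails at once if a bystander is moved by more than 30 mm (distance of any of bottle, tape, jar, hook_pin, ledger, packet, screwdriver from where it was at the start of the episode above 0.03 m).
It also fails if it takes over 70 s, if anything falls off the work surface, if the arm or the gripper's body presses on something with over 40 N, if the wrist force passes 120 N, or if a joint passes its speed limit or range.

## Robot

A 6-joint arm with a two-finger parallel gripper is mounted at the origin on the work surface. World frame = base frame: x ahead of the robot, y to its left, z up, the work surface at z = 0. Lengths are in mm, angles in rad, forces in N, time in s.
With the tool pointing down it reaches from about 200 to 875 mm from the base axis. Payload 3.4 kg.
Tool frame: the origin (TCP) lies between the finger pads; the fingertips stand r.tips_ahead ahead of it and the grasp point (between the pads) lies 5 mm behind it (r.tips_ahead is the distance from the TCP to the fingertips, in mm); z points along the fingers, y is the line along which they close (so a half turn about z gives the same grasp; the last joint's range is limited). The gripper opens to 94 mm and grips with 3 to 60 N. Pads are 16 mm wide; open, the fingers measure 119 mm over their backs; the gripper's body (75 mm by 177 mm) begins 78 mm behind the grasp point.
Start: joints at [1.12, 0.276, 1.505, -0, 1.361, -0.121], TCP at [186.234, 544.041, 219.493] pointing down, gripper open.
Joint ranges: [-2.89, 2.89], [-0.75, 2.08], [0.22, 2.7], [-1.18, 4.32], [0.11, 2.71], [-2.7, 2.7]. Speed limits (rad/s): [2.57, 2.57, 3.14, 3.14, 3.14, 3.14].

## Interface

Orientations are given as [roll, pitch, yaw] about the fixed x, y, z axes, in that order (R = Rz(yaw) Ry(pitch) Rx(roll)).
In Python, from plant import r gives the robot as it stands. The module is installed in compiled form; this text tells all that it offers.
- The arm moves only by the tool send_rows, never from a script. Its argument "series" is a list of rows, each an object of numbers: "tx", "ty", "tz": the shift along the tool's x, y, z in m; "turn": the turn about the tool's z in rad. A call has 1 to 12 rows; each row shifts and turns the commanded pose from where the row before left it, along the tool's axes as they then stand; what a row does not reach is not made up. A row lasts 1/12 s, in which the tool goes at most 41.7 mm and 7.16 degrees, less where a joint would pass 70% of its speed; a pose out of reach is approached as far as the arm can. A call with a gripper value outside its range is refused whole. "jaw" is the opening, from -1 (shut) to 1 (fully open), set as the call begins (left out, the last holds). The fingers move at their own pace and stop on an object; the grip force is fixed at half the most. Time passes only in rows, so rows that do not move let the fingers close. It gives the time, the measured TCP pose, the force, the opening and the grip force at its end, in the units of the state.
- r.read_state(): the state, without advancing time (a new reading comes with each control period).
- r.read_camera(name): name is "scene" or "top"; returns (picture, depth): 384x512x3 uint8, red, green, blue; 384x512 float32, mm along the optical axis (not along the pixel's ray), 0 where there is no reading.
- r.calibration(name): a dict with "mtx" (3x3 intrinsics, pixels), "origin" and "attitude" of the camera in the world. Camera axes: x right, y up, looking along -z (the intrinsics and any distortion apply to the point x, -y, -z); pixel columns grow to the right and rows downward; lengths in mm; the calibration is good to about 2 mm. A picture is of the moment at which its call begins. calibration takes no time and is no camera call.
- r.job_done(): hands the job in; it is judged then, once.
The state is a dict: "time_s": time; "joint_positions": joint angles; "joint_vel": joint speeds; "tau": joint torques, N m; "position": TCP position; "tcp_rot": TCP orientation; "force": force on the tool from outside, world axes, zero at the start; "moment": the same for the moment, N m; "gripper_width": finger opening in mm; "grip_force": force on a finger pad.
Only numpy, scipy, OpenCV 4.12 (cv2) and the standard library are available. Lean on these libraries where they do the work, as an engineer would, in place of code of your own. Each camera call takes 0.05 s, during which the arm holds its last target. There are 200 camera calls.

## Working session

There is one attempt and no reset: what is moved stays moved. The work goes in short steps, Python scripts to look and compute and a tool call to move; the robot and the scene stay as the last step left them, time stands still between calls to the robot, and variables do not carry over. Pictures are saved under pics/ and viewed, at most 10 in all, crops included, and the job is handed in when it is done.

Besides the shell and the picture viewer there is one more tool, called after "Emit:" as name(argument=value, ...), one argument or row to a line, values as JSON. send_rows: Moves the arm, as the interface text tells. Its arguments: {"type":"object","properties":{"series":{"type":"array"},"jaw":{"type":"number"}},"required":["series"]}

```bash
mkdir -p pics
python3 - <<'E'
from plant import r
import cv2,numpy as np
print(r.tips_ahead, r.read_state())
for n in("top","scene"):
    p,d=r.read_camera(n); cv2.imwrite(f"pics/{n}0.png",cv2.resize(p[:,:,::-1],(800,600),interpolation=cv2.INTER_CUBIC)); np.savez(f"{n}0.npz",p=p,d=d); print(n,r.calibration(n))
E
```

```text
14.0 {'time_s': 0.0, 'joint_positions': array([ 1.11999595e+00,  2.76609914e-01,  1.50611306e+00, -1.13593046e-05,
        1.36074510e+00, -1.21009535e-01]), 'joint_vel': array([-4.94044624e-04, -1.07067050e-03, -2.20943604e-03,  3.67422343e-04,
        4.47401440e-04, -9.76968749e-05]), 'tau': array([ 3.16859732e-04, -4.04595673e+01, -2.37233287e+01,  7.03417766e-02,
        3.45807883e-02, -1.37347688e-04]), 'position': array([185.98121412, 543.50429735, 218.6042506 ]), 'tcp_rot': array([-3.13972960e+00, -2.15366758e-04,  2.81180399e+00]), 'force': array([0.36073908, 0.14549388, 0.43934368]), 'moment': array([-0.01598638,  0.02151862, -0.01727557]), 'grip_force': 0.0, 'gripper_width': 93.66267413270842}
top {'mtx': array([[481.31202938,   0.        , 252.34361802],
       [  0.        , 481.31202938, 190.3379508 ],
       [  0.        ,   0.        ,   1.        ]]), 'origin': array([ 429.31843903,   17.89250878, 1485.03378209]), 'attitude': array([ 0.07651353, -0.01005636, -1.54438502])}
scene {'mtx': array([[360.1202407 ,   0.        , 260.7012745 ],
       [  0.        , 360.1202407 , 186.95326178],
       [  0.        ,   0.        ,   1.        ]]), 'origin': array([1095.53056028,  295.21594183, 1022.06439912]), 'attitude': array([ 0.58728447, -0.0150416 ,  2.06374097])}
```

View pics/top0.png

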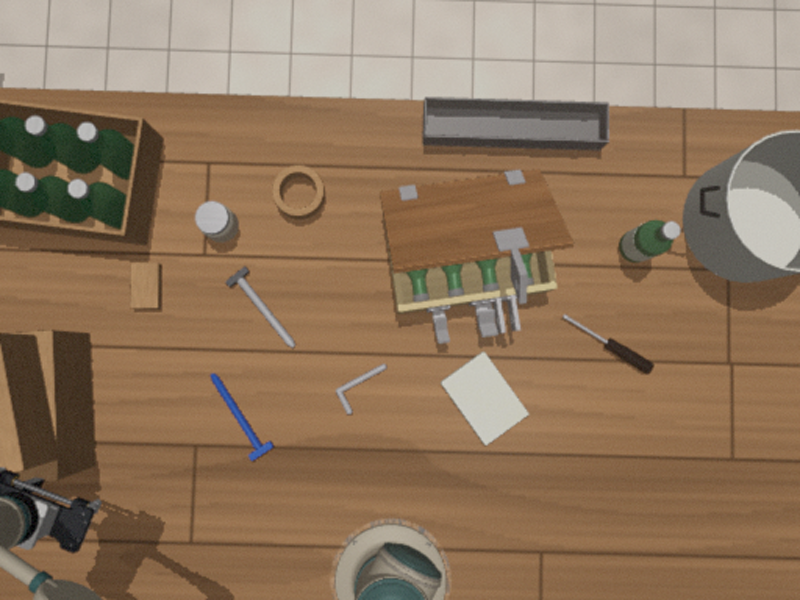

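View pics/scene0.png

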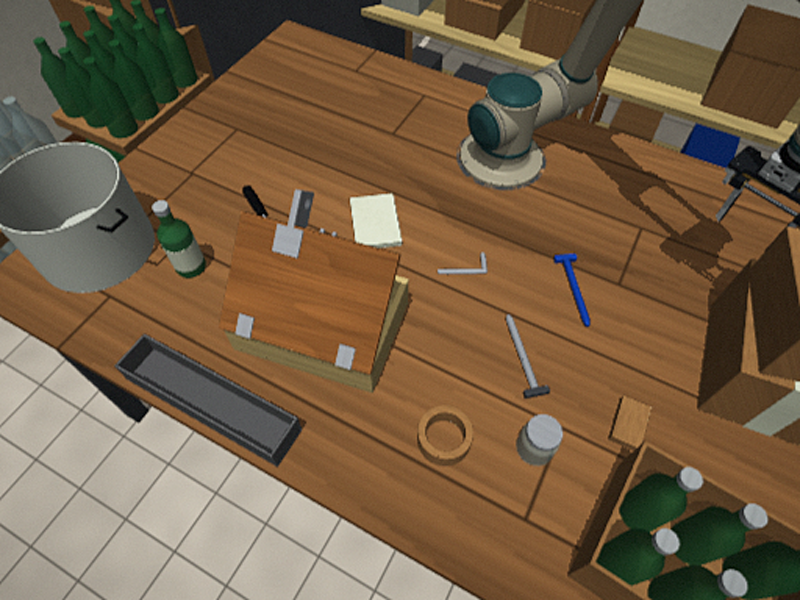

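```bash
cat > h.py <<'E'
import numpy as np,cv2
from scipy.spatial.transform import Rotation as Ro
from plant import r
def cam(n):
    c=r.calibration(n); return c["mtx"],np.array(c["origin"]),Ro.from_euler("xyz",c["attitude"]).as_matrix()
def rays(n,uv):
    K,o,R=cam(n); uv=np.atleast_2d(uv).astype(float)
    d=np.c_[(uv[:,0]-K[0,2])/K[0,0],-(uv[:,1]-K[1,2])/K[1,1],-np.ones(len(uv))]
    return o,d@R.T
def plane(n,uv,z):
    o,d=rays(n,uv); return o+d*((z-o[2])/d[:,2])[:,None]
def cloud(n,dep):
    v,u=np.mgrid[:dep.shape[0],:dep.shape[1]]
    o,d=rays(n,np.c_[u.ravel(),v.ravel()]); return (o+d*dep.reshape(-1,1)).reshape(*dep.shape,3)
def proj(n,P):
    K,o,R=cam(n); q=(np.atleast_2d(P)-o)@R
    return np.c_[K[0,0]*q[:,0]/-q[:,2]+K[0,2],-K[1,1]*q[:,1]/-q[:,2]+K[1,2]]
def line(xy):
    vx,vy,x,y=cv2.fitLine(np.float32(xy),cv2.DIST_HUBER,0,.01,.01).ravel(); return np.array([x,y]),np.array([vx,vy])
E
python3 - <<'E'
from h import *
np.set_printoptions(suppress=True,precision=1)
D=np.load("top0.npz"); p,d=D["p"],D["d"]; C=cloud("top",d)
hsv=cv2.cvtColor(p,cv2.COLOR_RGB2HSV)
s=1.5625
print("table z",C[200,250],C[240,150])
# pin: grey pixels in window
def win(x0,x1,y0,y1):
    m=np.zeros(d.shape,bool); m[int(y0/s):int(y1/s),int(x0/s):int(x1/s)]=1; return m
m=win(215,305,255,355)&(hsv[...,1]<70)&(hsv[...,2]>70)
v,u=np.nonzero(m); P=plane("top",np.c_[u,v],12); print("pin n",len(u),"z med",np.median(C[m][:,2])); 
box=cv2.minAreaRect(np.float32(P[:,:2])); print(box); print(cv2.boxPoints(box))
print("hsv pin",hsv[int(310/s),int(264/s)], "handle",hsv[int(278/s),int(238/s)])
# yellow rim
print("rim hsv",hsv[int(303/s),int(430/s)],hsv[int(290/s),int(540/s)])
m=win(385,570,270,320)&(hsv[...,0]>18)&(hsv[...,0]<32)&(hsv[...,1]>60)&(hsv[...,2]>150)
v,u=np.nonzero(m); print("rim",len(u),"z",np.percentile(C[m][:,2],[5,50,95]))
P=plane("top",np.c_[u,v],90); box=cv2.minAreaRect(np.float32(P[:,:2])); print(box,cv2.boxPoints(box)); print(line(P[:,:2]))
# fittings by height
m=win(425,530,290,350)&(hsv[...,1]<70)&(hsv[...,2]>60)
Q=C[m]; print("fit",len(Q),np.percentile(Q[:,2],[5,50,95]))
big=np.kron(p[int(160/s):int(360/s),int(370/s):int(590/s)],np.ones((1,1,1),np.uint8))
E
python3 -c "
import cv2,numpy as np
p=np.load('top0.npz')['p'][100:235,235:380,::-1]
q=np.load('top0.npz')['p'][160:235,135:200,::-1]
a=cv2.resize(p,None,fx=4,fy=4,interpolation=cv2.INTER_CUBIC); cv2.imwrite('pics/crop1.png',a)"
```

```text
table z [513.3  12.4   1.1] [382.5 315.1   1.3]
pin n 371 z med 12.51259688806931
((518.511474609375, 256.0781555175781), (185.2259979248047, 47.57105255126953), 46.10591506958008)
[[437.2 205.8]
 [471.4 172.8]
 [599.9 306.3]
 [565.6 339.3]]
hsv pin [  0   3 168] handle [  0   2 103]
rim hsv [ 22  74 200] [ 22  74 192]
rim 425 z [11.3 88.1 93.2]
((567.2392578125, -144.04360961914062), (60.777286529541016, 298.8690490722656), 10.012527465820312) [[ 511.3   -2.2]
 [ 563.3 -296.5]
 [ 623.1 -285.9]
 [ 571.2    8.4]]
(array([ 542.5, -138.4], dtype=float32), array([ 0.2, -1. ], dtype=float32))
fit 973 [ 26.4  63.4 246. ]
```

View pics/crop1.png

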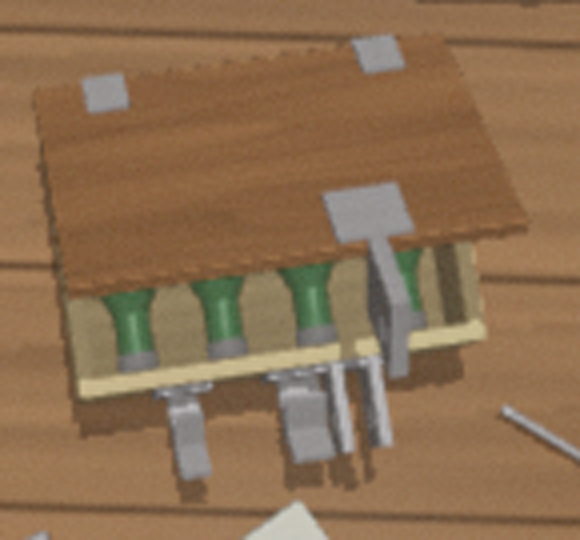

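Run:
```python
from h import *
np.set_printoptions(suppress=True,precision=1)
D=np.load("top0.npz"); p,d=D["p"],D["d"]; C=cloud("top",d)
hsv=cv2.cvtColor(p,cv2.COLOR_RGB2HSV); Z=C[...,2]; V,U=np.mgrid[:384,:512]
crop=(U>=235)&(U<380)&(V>=100)&(V<235)
m=crop&(V>170)&(hsv[...,0]>18)&(hsv[...,0]<32)&(hsv[...,2]>165)&(abs(Z-90)<6)
P=plane("top",np.c_[U[m],V[m]],90)[:,:2]; o,t=line(P); t*=np.sign(t[1]); n=np.array([t[1],-t[0]])
yaw=np.arctan2(-t[0],t[1]); a=(P-o)@t; b=(P-o)@n; print("rim n",m.sum(),"yaw",yaw,"along",np.percentile(a,[0,1,99,100]),"across",np.percentile(b,[1,5,50,95,99]))
mid=o+t*(np.percentile(a,.3)+np.percentile(a,99.7))/2
print("rim mid",mid)
# case origin, first guess: outer rim edge at x=-110
fx=np.percentile(b,3); org=mid+n*fx+110*n; print("case org",org)
c,s=np.cos(yaw),np.sin(yaw); R=np.array([[c,-s],[s,c]])
g=crop&(hsv[...,1]<60)&(hsv[...,2]>60); Q=C[g]; L=np.c_[(Q[:,:2]-org)@R,Q[:,2]]
f=L[(L[:,0]<-112)&(L[:,2]<100)]
for lo,hi in((35,55),(55,67),(67,75),(80,92)):
    w=f[(f[:,2]>lo)&(f[:,2]<hi)]
    h,e=np.histogram(w[:,1],np.arange(-100,111,6)); print(lo,hi,len(w),{int(e[i]):int(h[i]) for i in range(len(h)) if h[i]}, np.percentile(w[:,0],[2,50,98]) if len(w) else '')
# lid plane
ml=crop&(hsv[...,1]>90)&(hsv[...,0]<20)&(Z>110); Q=C[ml]; L=np.c_[(Q[:,:2]-org)@R,Q[:,2]]
A=np.c_[L[:,:1],np.ones(len(L))]; k=np.linalg.lstsq(A,L[:,2],rcond=None)[0]; print("lid slope ang",np.arctan(-k[0]),"z at x=110",k@[110,1], "y range",np.percentile(L[:,1],[1,99]),"x",np.percentile(L[:,0],[0.5,99.5]))
# pin
g=(U>137)&(U<196)&(V>163)&(V<228)&(hsv[...,1]<70)&(hsv[...,2]>60)&(Z>5)
P=plane("top",np.c_[U[g],V[g]],12)[:,:2]; o,t=line(P); 
for _ in range(3):
    w=P[(abs((P-o)@[-t[1],t[0]])<12)]; aa=(w-o)@t; w=w[aa<np.percentile(aa,88)] if t@[1,1]>0 else w[aa>np.percentile(aa,12)]; o,t=line(w)
if t@[1,1]>0: t=-t
a=(P-o)@t; print("pin dir tipward",t,np.arctan2(t[1],t[0]),"n",g.sum(),"range",np.percentile(a,[0,.5,99.5,100]))
h=P[a<a.min()+16]; print("handle centroid",h.mean(0),"line offset",((h.mean(0)-o)@[-t[1],t[0]]))
print("tip",o+t*np.percentile(a,99.7),"handle end",o+t*np.percentile(a,.3))
```

```text
rim n 332 yaw 0.17305788 along [-159.  -156.4  135.9  138.9] across [-5.4 -5.  -0.   5.2  6.6]
rim mid [ 543.3 -148. ]
case org [ 646.5 -130. ]
35 55 212 {-70: 2, -64: 22, -58: 2, -40: 4, -34: 19, -28: 15, -22: 16, -16: 19, -10: 17, -4: 19, 2: 2, 8: 2, 62: 14, 68: 20, 74: 15, 80: 21, 86: 1, 92: 2} [-167.9 -141.7 -116.8]
55 67 197 {-64: 10, -52: 1, -40: 3, -34: 16, -28: 22, -22: 24, -16: 15, -10: 17, -4: 17, 50: 1, 62: 21, 68: 18, 74: 19, 80: 13} [-177.8 -150.9 -117. ]
67 75 110 {-64: 9, -34: 10, -28: 7, -22: 5, -16: 9, -10: 11, -4: 10, 2: 2, 8: 1, 56: 4, 62: 7, 68: 10, 74: 12, 80: 9, 86: 3, 92: 1} [-179.8 -135.8 -112.7]
80 92 144 {-76: 1, -70: 38, -64: 28, -58: 2, -52: 2, -46: 17, -40: 40, -34: 12, -28: 3, 68: 1} [-176.8 -142.9 -113.1]
lid slope ang 1.079119826575593 z at x=110 27.09862135095227 y range [-147.8  183. ] x [-188.4  103. ]
pin dir tipward [-0.8 -0.7] -2.4281328 n 348 range [-99.  -98.9  82.6  84.9]
handle centroid [576.3 316.1] line offset 0.40293511106153856
tip [444.  202.2] handle end [581.5 321.2]
```

```bash
cat >> h.py <<'E'
yaw0=0.173; ORG=np.array([646.5,-130.])
def c2w(x,y,org=ORG,yaw=yaw0): return org+Ro.from_euler("z",yaw).as_matrix()[:2,:2]@[x,y]
def w2c(P,org=ORG,yaw=yaw0): P=np.atleast_2d(P); return np.c_[(P[:,:2]-org)@Ro.from_euler("z",yaw).as_matrix()[:2,:2],P[:,2]]
E
python3 - <<'E'
from h import *
np.set_printoptions(suppress=True,precision=3)
D=np.load("top0.npz"); p,d=D["p"],D["d"]; C=cloud("top",d)
hsv=cv2.cvtColor(p,cv2.COLOR_RGB2HSV)
L=w2c(C.reshape(-1,3)); S=hsv[...,1].ravel(); Hh=hsv[...,0].ravel()
w=L[(abs(L[:,1])<130)&(S>90)&(Hh<20)&(L[:,2]>105)&(L[:,0]<100)&(L[:,0]>-100)&(L[:,2]<320)]
vx,vz,x,z=cv2.fitLine(np.float32(w[:,[0,2]]),cv2.DIST_HUBER,0,.01,.01).ravel()
th=np.arctan(-vz/vx); print("theta",th,"z@110",z+vz/vx*(110-x),"min x",w[:,0].min(),"expect",110-224*np.cos(th)+12*np.sin(th),w[:,2].max())
g=(S<60)&(L[:,2]<75)&(L[:,2]>40); 
for y0,y1 in((-28,-2),(63,82)):
    v=L[g&(L[:,1]>y0)&(L[:,1]<y1)]
    h=[(k,round(float(np.median(v[abs(v[:,0]-k)<1.5][:,2])),1)) for k in range(-185,-115,4) if (abs(v[:,0]-k)<1.5).any()]; print(h)
for t in list(np.arange(th+.05,-.01,-.12))+[0]: print(round(t,2),110-195*np.cos(t)+12*np.sin(t)+12.5,90+195*np.sin(t)+12*np.cos(t))
print("above start world",c2w(110-195*np.cos(th)+12*np.sin(th)+12.5,30))
E
```

```text
theta 0.7380427 z@110 104.284744 min x -55.60867637608254 expect -47.63817 254.06361098771777
[(-181, 67.2), (-177, 67.0), (-173, 66.2), (-169, 60.8), (-165, 59.4), (-161, 54.4), (-157, 50.5), (-153, 51.5), (-149, 54.6), (-145, 61.5), (-141, 65.5), (-137, 66.4), (-133, 67.9), (-129, 43.2), (-125, 45.1), (-121, 43.2), (-117, 62.9)]
[(-181, 68.7), (-177, 69.2), (-173, 65.4), (-169, 63.2), (-165, 55.7), (-161, 54.0), (-157, 50.5), (-153, 49.8), (-149, 56.4), (-145, 58.9), (-141, 61.0), (-137, 69.8), (-133, 67.6), (-129, 44.0), (-125, 44.7), (-121, 43.4), (-117, 61.9)]
0.79 -6.513001640608124 236.71279905884302
0.67 -23.148535799999983 220.21330200603978
0.55 -37.68924647653203 201.84098226178483
0.43 -49.92599856276665 181.86008393003343
0.31 -59.68279416429746 160.55798686533805
0.19 -66.81930392984546 138.2410733661556
0.07 -71.23288537035008 115.23032156114525
0 -72.5 102.0
above start world [ 627.856 -102.803]
```

Emit:
send_rows(
  jaw=-1,
  series=[
    {"tz": -0.03, "turn": 0.119},
    {"tz": -0.03, "turn": 0.119},
    {"tz": -0.03, "turn": 0.119},
    {"tz": -0.03, "turn": 0.119},
    {"turn": 0.119},
    {"turn": 0.119},
    {"turn": 0.119},
    {"turn": 0.119},
    {"turn": 0.119},
    {},
  ],
)

```text
invalid input at $.series[0]: expected keys tx, ty, tz, turn
```

Emit:
send_rows(
  series=[
    {"tx": -0.03, "ty": 0.0135},
    {"tx": -0.03, "ty": 0.0135},
    {"tx": -0.03, "ty": 0.0135},
    {"tx": -0.03, "ty": 0.0135},
    {"tx": -0.03, "ty": 0.0135},
    {"tx": -0.03, "ty": 0.0135},
    {"tx": -0.03, "ty": 0.0135},
    {"tx": -0.03, "ty": 0.0135},
    {"tx": -0.03, "ty": 0.0135},
    {"tx": -0.03, "ty": 0.0135},
    {"tx": -0.03, "ty": 0.0135},
    {"tx": -0.03, "ty": 0.0135},
  ],
)

```text
invalid input at $.series[0]: expected keys tx, ty, tz, turn
```

Emit:
send_rows(
  series=[
    {"tx": -0.03, "ty": 0.0135},
    {"tx": -0.03, "ty": 0.0135},
    {"tx": -0.03, "ty": 0.0135},
    {"tx": -0.03, "ty": 0.0135},
    {"tx": -0.03, "ty": 0.0135},
    {"tx": -0.03, "ty": 0.0135},
    {"tx": -0.03, "ty": 0.0135},
    {"tx": -0.03, "ty": 0.0135},
    {"tx": -0.03, "ty": 0.0135},
    {"tx": -0.03, "ty": 0.0135},
    {"tx": -0.03, "ty": 0.0135},
    {},
  ],
)

```text
invalid input at $.series[0]: expected keys tx, ty, tz, turn
```

All keys needed in each row.

Emit:
send_rows(
  jaw=-1,
  series=[
    {"tx": 0, "ty": 0, "tz": -0.03, "turn": 0.119},
    {"tx": 0, "ty": 0, "tz": -0.03, "turn": 0.119},
    {"tx": 0, "ty": 0, "tz": -0.03, "turn": 0.119},
    {"tx": 0, "ty": 0, "tz": -0.03, "turn": 0.119},
    {"tx": 0, "ty": 0, "tz": 0, "turn": 0.119},
    {"tx": 0, "ty": 0, "tz": 0, "turn": 0.119},
    {"tx": 0, "ty": 0, "tz": 0, "turn": 0.119},
    {"tx": 0, "ty": 0, "tz": 0, "turn": 0.119},
    {"tx": 0, "ty": 0, "tz": 0, "turn": 0.119},
    {"tx": 0, "ty": 0, "tz": 0, "turn": 0},
  ],
)

```text
time_s: 0.93
position: [186.1, 543.8, 339.0]
tcp_rot: [-3.141, 0.001, 1.739]
force: [0.9, -0.2, 0.8]
gripper_width: 30.7
grip_force: 0.0
```

Emit:
send_rows(
  series=[
    {"tx": -0.03, "ty": 0.0135, "tz": 0, "turn": 0},
    {"tx": -0.03, "ty": 0.0135, "tz": 0, "turn": 0},
    {"tx": -0.03, "ty": 0.0135, "tz": 0, "turn": 0},
    {"tx": -0.03, "ty": 0.0135, "tz": 0, "turn": 0},
    {"tx": -0.03, "ty": 0.0135, "tz": 0, "turn": 0},
    {"tx": -0.03, "ty": 0.0135, "tz": 0, "turn": 0},
    {"tx": -0.03, "ty": 0.0135, "tz": 0, "turn": 0},
    {"tx": -0.03, "ty": 0.0135, "tz": 0, "turn": 0},
    {"tx": -0.03, "ty": 0.0135, "tz": 0, "turn": 0},
    {"tx": -0.03, "ty": 0.0135, "tz": 0, "turn": 0},
    {"tx": -0.03, "ty": 0.0135, "tz": 0, "turn": 0},
    {"tx": -0.03, "ty": 0.0135, "tz": 0, "turn": 0},
  ],
)

```text
time_s: 1.93
position: [407.2, 215.1, 339.4]
tcp_rot: [-3.142, -0.0, 1.744]
force: [0.7, 0.4, 0.2]
gripper_width: 0.5
grip_force: 0.0
```

Emit:
send_rows(
  series=[
    {"tx": -0.03, "ty": 0.0135, "tz": 0, "turn": 0},
    {"tx": -0.03, "ty": 0.0135, "tz": 0, "turn": 0},
    {"tx": -0.03, "ty": 0.0135, "tz": 0, "turn": 0},
    {"tx": -0.03, "ty": 0.0135, "tz": 0, "turn": 0},
    {"tx": -0.03, "ty": 0.0135, "tz": 0, "turn": 0},
    {"tx": -0.03, "ty": 0.0135, "tz": 0, "turn": 0},
    {"tx": -0.03, "ty": 0.0135, "tz": 0, "turn": 0},
    {"tx": -0.03, "ty": 0.0135, "tz": 0, "turn": 0},
    {"tx": -0.03, "ty": 0.0135, "tz": 0, "turn": 0},
    {"tx": -0.03, "ty": 0.0135, "tz": 0, "turn": 0},
    {"tx": -0.03, "ty": 0.0135, "tz": 0, "turn": 0},
    {"tx": 0, "ty": 0, "tz": 0, "turn": 0},
  ],
)

```text
time_s: 2.93
position: [611.8, -88.8, 337.2]
tcp_rot: [-3.141, 0.003, 1.739]
force: [0.5, -0.2, -1.0]
gripper_width: 0.4
grip_force: 0.0
```

Emit:
send_rows(
  series=[
    {"tx": 0, "ty": 0.007, "tz": 0.037, "turn": 0},
    {"tx": 0, "ty": 0.007, "tz": 0.037, "turn": 0},
    {"tx": 0, "ty": 0, "tz": 0, "turn": 0},
  ],
)

```text
time_s: 3.18
position: [619.3, -79.9, 257.5]
tcp_rot: [-3.129, -0.006, 1.743]
force: [-0.9, 0.3, -1.3]
gripper_width: 0.1
grip_force: 0.0
```

Emit:
send_rows(
  series=[
    {"tx": 0, "ty": -0.005, "tz": 0.015, "turn": 0},
    {"tx": 0, "ty": -0.005, "tz": 0.014, "turn": 0},
    {"tx": 0, "ty": -0.007, "tz": 0.009, "turn": 0},
    {"tx": 0, "ty": -0.007, "tz": 0.009, "turn": 0},
    {"tx": 0, "ty": -0.006, "tz": 0.01, "turn": 0},
    {"tx": 0, "ty": -0.006, "tz": 0.01, "turn": 0},
    {"tx": 0, "ty": -0.005, "tz": 0.011, "turn": 0},
    {"tx": 0, "ty": -0.005, "tz": 0.011, "turn": 0},
    {"tx": 0, "ty": 0, "tz": 0, "turn": 0},
  ],
)

```text
time_s: 3.93
position: [576.0, -88.5, 176.7]
tcp_rot: [-3.14, -0.001, 1.743]
force: [0.9, 0.6, 0.3]
gripper_width: 0.0
grip_force: 0.0
```

Emit:
send_rows(
  series=[
    {"tx": 0, "ty": -0.004, "tz": 0.012, "turn": 0},
    {"tx": 0, "ty": -0.003, "tz": 0.012, "turn": 0},
    {"tx": 0, "ty": -0.002, "tz": 0.012, "turn": 0},
    {"tx": 0, "ty": -0.001, "tz": 0.012, "turn": 0},
    {"tx": 0, "ty": 0, "tz": 0, "turn": 0},
  ],
)

```text
time_s: 4.35
position: [566.9, -90.2, 128.2]
tcp_rot: [-3.14, -0.001, 1.742]
force: [-0.3, -0.4, -0.1]
gripper_width: 0.8
grip_force: 0.0
```

Emit:
send_rows(
  series=[
    {"tx": 0, "ty": 0, "tz": 0.005, "turn": 0},
    {"tx": 0, "ty": 0, "tz": 0.004, "turn": 0},
    {"tx": 0, "ty": 0, "tz": 0.003, "turn": 0},
    {"tx": 0, "ty": 0, "tz": 0, "turn": 0},
  ],
)

```text
time_s: 4.68
position: [567.9, -90.6, 116.5]
tcp_rot: [3.141, 0.0, 1.741]
force: [0.0, -0.3, -0.4]
gripper_width: 0.5
grip_force: 0.0
```

Run:
```python
from h import *
p,d=r.read_camera("scene"); cv2.imwrite("pics/s1.png",cv2.resize(p[90:270,120:320,::-1],None,fx=3,fy=3))
p,d=r.read_camera("top"); C=cloud("top",d)
L=w2c(C.reshape(-1,3))
for x in range(-110,100,20):
    w=L[(abs(L[:,0]-x)<6)&(L[:,1]<-70)&(L[:,1]>-130)]; print(x,np.percentile(w[:,2],[10,50,90]).round())
```

```text
-110 [ -1.  99. 104.]
-90 [ 97. 101. 104.]
-70 [ 98. 101. 105.]
-50 [ 97. 100. 105.]
-30 [ 96. 101. 104.]
-10 [ 96. 100. 105.]
10 [ 97. 101. 105.]
30 [ 97. 101. 105.]
50 [ 97. 100. 104.]
70 [ 98. 101. 105.]
90 [ 97. 102. 107.]
```

View pics/s1.png

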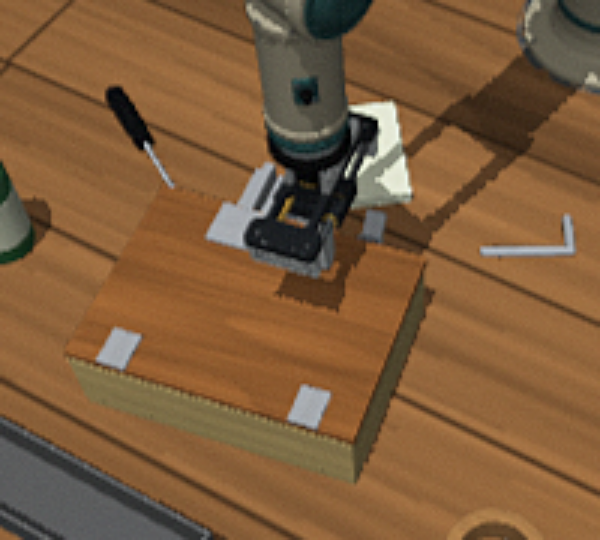

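Emit:
send_rows(
  series=[
    {"tx": 0, "ty": 0, "tz": 0.002, "turn": 0},
    {"tx": 0, "ty": 0, "tz": 0.002, "turn": 0},
    {"tx": 0, "ty": 0, "tz": 0, "turn": 0},
    {"tx": 0, "ty": 0, "tz": 0, "turn": 0},
  ],
)

```text
time_s: 5.12
position: [568.4, -90.6, 116.1]
tcp_rot: [3.139, 0.001, 1.741]
force: [-5.0, 1.0, 17.6]
gripper_width: 0.5
grip_force: 9.0
```

Emit:
send_rows(
  series=[
    {"tx": 0, "ty": 0, "tz": -0.035, "turn": 0},
    {"tx": 0, "ty": 0, "tz": -0.035, "turn": 0},
    {"tx": 0, "ty": 0, "tz": -0.035, "turn": 0},
    {"tx": 0.03, "ty": -0.001, "tz": 0, "turn": 0},
    {"tx": 0.04, "ty": -0.001, "tz": 0, "turn": 0},
    {"tx": 0.04, "ty": -0.001, "tz": 0, "turn": 0},
    {"tx": 0.04, "ty": -0.001, "tz": 0, "turn": 0},
    {"tx": 0.04, "ty": -0.002, "tz": 0, "turn": 0},
    {"tx": 0.04, "ty": -0.002, "tz": 0, "turn": 0},
    {"tx": 0.04, "ty": -0.001, "tz": 0, "turn": 0},
    {"tx": 0.04, "ty": -0.001, "tz": 0, "turn": 0},
    {"tx": 0.037, "ty": 0, "tz": 0, "turn": 0},
  ],
)

```text
time_s: 6.12
position: [498.3, 252.1, 217.8]
tcp_rot: [3.141, -0.001, 1.741]
force: [1.1, 0.7, 0.2]
gripper_width: 0.3
grip_force: 0.0
```

Emit:
send_rows(
  jaw=0.1,
  series=[
    {"tx": 0, "ty": 0, "tz": 0, "turn": 0.114},
    {"tx": 0, "ty": 0, "tz": 0, "turn": 0.114},
    {"tx": 0, "ty": 0, "tz": 0, "turn": 0.114},
    {"tx": 0, "ty": 0, "tz": 0, "turn": 0.114},
    {"tx": 0, "ty": 0, "tz": 0, "turn": 0.114},
    {"tx": 0, "ty": 0, "tz": 0, "turn": 0.114},
    {"tx": 0, "ty": 0, "tz": 0, "turn": 0.114},
    {"tx": 0, "ty": 0, "tz": 0, "turn": 0.114},
    {"tx": 0, "ty": 0, "tz": 0, "turn": 0.115},
    {"tx": 0, "ty": 0, "tz": 0, "turn": 0},
    {"tx": 0, "ty": 0, "tz": 0, "turn": 0},
  ],
)

```text
time_s: 7.03
position: [499.2, 249.9, 217.5]
tcp_rot: [-3.142, -0.001, 0.717]
force: [-0.4, -0.1, 0.9]
gripper_width: 51.8
grip_force: 0.0
```

Emit:
send_rows(
  series=[
    {"tx": 0, "ty": 0, "tz": 0.035, "turn": 0},
    {"tx": 0, "ty": 0, "tz": 0.035, "turn": 0},
    {"tx": 0, "ty": 0, "tz": 0.035, "turn": 0},
    {"tx": 0, "ty": 0, "tz": 0.035, "turn": 0},
    {"tx": 0, "ty": 0, "tz": 0.025, "turn": 0},
    {"tx": 0, "ty": 0, "tz": 0.02, "turn": 0},
    {"tx": 0, "ty": 0, "tz": 0.01, "turn": 0},
    {"tx": 0, "ty": 0, "tz": 0.006, "turn": 0},
    {"tx": 0, "ty": 0, "tz": 0, "turn": 0},
  ],
)

```text
time_s: 7.78
position: [498.8, 249.7, 15.8]
tcp_rot: [-3.141, 0.001, 0.715]
force: [0.3, -0.1, 0.6]
gripper_width: 51.6
grip_force: 0.0
```

Emit:
send_rows(
  jaw=-1,
  series=[
    {"tx": 0, "ty": 0, "tz": 0, "turn": 0},
    {"tx": 0, "ty": 0, "tz": 0, "turn": 0},
    {"tx": 0, "ty": 0, "tz": 0, "turn": 0},
    {"tx": 0, "ty": 0, "tz": 0, "turn": 0},
    {"tx": 0, "ty": 0, "tz": 0, "turn": 0},
    {"tx": 0, "ty": 0, "tz": 0, "turn": 0},
  ],
)

```text
time_s: 8.28
position: [499.2, 249.9, 17.0]
tcp_rot: [3.141, -0.001, 0.714]
force: [0.5, -0.9, 1.6]
gripper_width: 15.3
grip_force: 29.4
```

Emit:
send_rows(
  series=[
    {"tx": 0, "ty": 0, "tz": -0.02, "turn": 0},
    {"tx": 0, "ty": 0, "tz": -0.03, "turn": 0},
    {"tx": 0, "ty": 0, "tz": -0.03, "turn": -0.1},
    {"tx": 0, "ty": 0, "tz": -0.03, "turn": -0.1},
    {"tx": 0, "ty": 0, "tz": -0.03, "turn": -0.1},
    {"tx": 0, "ty": 0, "tz": 0, "turn": -0.1},
    {"tx": 0, "ty": 0, "tz": 0, "turn": -0.1},
    {"tx": 0, "ty": 0, "tz": 0, "turn": -0.1},
    {"tx": 0, "ty": 0, "tz": 0, "turn": -0.1},
    {"tx": 0, "ty": 0, "tz": 0, "turn": -0.1},
    {"tx": 0, "ty": 0, "tz": 0, "turn": -0.1},
    {"tx": 0, "ty": 0, "tz": 0, "turn": -0.1},
  ],
)

```text
time_s: 9.28
position: [498.4, 249.5, 155.9]
tcp_rot: [-3.14, 0.0, 1.719]
force: [0.8, -0.0, -2.5]
gripper_width: 14.8
grip_force: 30.0
```

Emit:
send_rows(
  series=[
    {"tx": -0.02, "ty": -0.004, "tz": 0, "turn": -0.029},
    {"tx": -0.034, "ty": -0.007, "tz": 0, "turn": 0},
    {"tx": -0.034, "ty": -0.007, "tz": 0, "turn": 0},
    {"tx": -0.034, "ty": -0.007, "tz": 0, "turn": 0},
    {"tx": -0.034, "ty": -0.007, "tz": 0, "turn": 0},
    {"tx": -0.034, "ty": -0.007, "tz": 0, "turn": 0},
    {"tx": -0.034, "ty": -0.007, "tz": 0, "turn": 0},
    {"tx": -0.034, "ty": -0.007, "tz": 0, "turn": 0},
    {"tx": -0.034, "ty": -0.007, "tz": 0, "turn": 0},
    {"tx": -0.034, "ty": -0.007, "tz": 0, "turn": 0},
    {"tx": -0.028, "ty": -0.009, "tz": 0, "turn": 0},
    {"tx": 0, "ty": 0, "tz": 0, "turn": 0},
  ],
)

```text
time_s: 10.28
position: [483.6, -117.2, 156.2]
tcp_rot: [-3.141, 0.003, 1.739]
force: [-0.5, 0.8, -2.2]
gripper_width: 14.9
grip_force: 30.0
```

Run:
```python
from h import *
np.set_printoptions(suppress=True,precision=2)
s=r.read_state(); print(s["position"],s["tcp_rot"],s["gripper_width"],w2c(s["position"]))
p,d=r.read_camera("scene"); cv2.imwrite("pics/s2.png",cv2.resize(p[80:240,120:320,::-1],None,fx=4,fy=3.75)[:600,:800])
p2,d2=r.read_camera("top"); np.savez("t2.npz",p=p2,d=d2,ps=p,ds=d)
cv2.imwrite("pics/t2.png",cv2.resize(p2[130:240,235:380,::-1],None,fx=5,fy=5,interpolation=cv2.INTER_CUBIC))
```

```text
[ 483.63 -117.23  156.17] [-3.14  0.    1.74] 14.86513920326901 [[-158.24   40.62  156.17]]
```

View pics/t2.png

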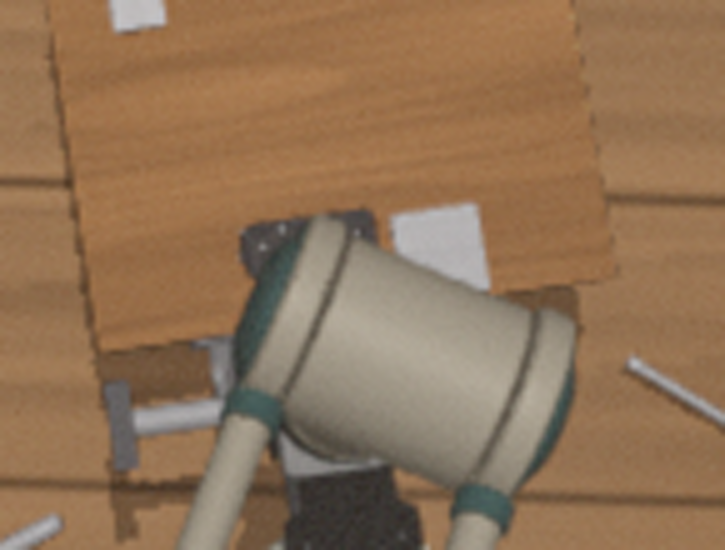

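View pics/s2.png

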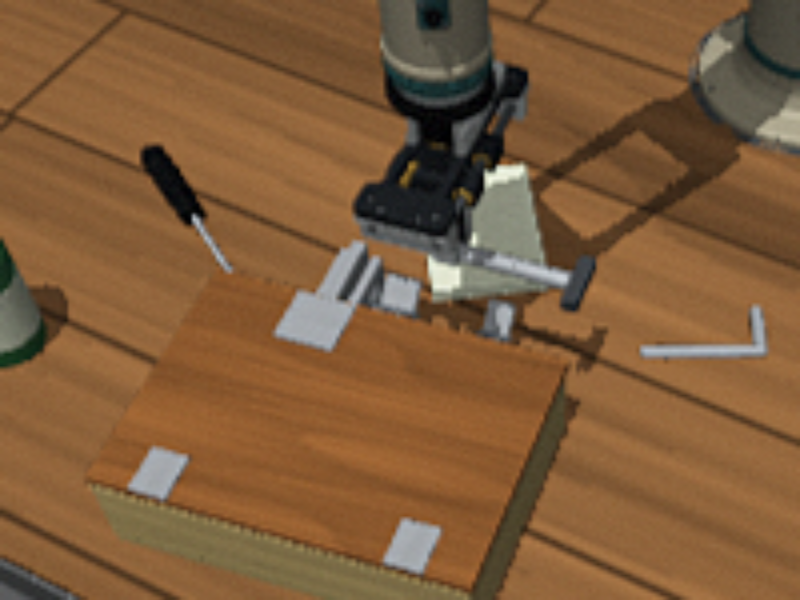

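Run:
```python
from h import *
np.set_printoptions(suppress=True,precision=2)
D=np.load("t2.npz")
for n,pk,dk in(("top","p","d"),("scene","ps","ds")):
    p,d=D[pk],D[dk]; L=w2c(cloud(n,d).reshape(-1,3)); S=cv2.cvtColor(p,cv2.COLOR_RGB2HSV)[...,1].ravel()
    g=(S<60)&(L[:,2]>110)&(L[:,2]<185)&(abs(L[:,0]+157)<45)&(L[:,1]>70)&(L[:,1]<180)
    q=L[g]; print(n,len(q))
    for y in range(72,176,8):
        w=q[abs(q[:,1]-y)<4]
        if len(w): print(y,len(w),"x",np.median(w[:,0]).round(1),w[:,0].min().round(),w[:,0].max().round(),"z",np.percentile(w[:,2],[10,50,90]))
    print("y max",np.percentile(q[:,1],[98,100]))
p,d=D["p"],D["d"]; V,U=np.mgrid[:384,:512]; hsv=cv2.cvtColor(p,cv2.COLOR_RGB2HSV)
Q=plane("top",np.c_[U.ravel(),V.ravel()],102); L=w2c(Q); Z=cloud("top",d)[...,2].ravel()
g=(abs(Z-101)<8)&(hsv[...,1].ravel()>80)&(abs(L[:,0])<140)&(abs(L[:,1])<170)
w=L[g]
# edges row by row
for x in range(-90,100,30):
    a=w[abs(w[:,0]-x)<3]; print("x",x,"y",a[:,1].min(),a[:,1].max())
for y in (-130,-100,-80,90,110,130):
    a=w[abs(w[:,1]-y)<3]; print("y",y,"x",a[:,0].min(),a[:,0].max())
```

```text
top 176
88 1 x -154.1 -154.0 -154.0 z [150.88 150.88 150.88]
96 15 x -158.7 -165.0 -153.0 z [149.96 152.74 156.02]
104 17 x -157.9 -166.0 -151.0 z [146.46 150.33 152.59]
112 14 x -158.9 -165.0 -153.0 z [147.21 149.7  154.24]
120 16 x -158.1 -166.0 -152.0 z [147.72 151.33 153.49]
128 15 x -159.9 -166.0 -151.0 z [146.57 150.47 154.38]
136 15 x -158.5 -164.0 -152.0 z [148.48 151.14 153.98]
144 49 x -157.8 -182.0 -134.0 z [147.61 151.7  155.81]
152 34 x -157.8 -182.0 -134.0 z [147.9  150.16 154.01]
y max [152.5  153.21]
scene 165
72 8 x -154.7 -160.0 -150.0 z [149.89 154.42 156.28]
80 13 x -153.1 -162.0 -151.0 z [148.84 154.26 156.34]
88 14 x -155.2 -165.0 -150.0 z [150.5  154.95 158.19]
96 13 x -153.7 -160.0 -148.0 z [147.16 153.43 157.05]
104 12 x -155.2 -161.0 -150.0 z [148.14 153.63 155.9 ]
112 14 x -152.9 -165.0 -149.0 z [148.3  152.46 156.79]
120 11 x -154.0 -161.0 -147.0 z [149.5  152.96 156.09]
128 13 x -153.6 -163.0 -149.0 z [146.18 153.15 155.74]
136 20 x -153.7 -179.0 -134.0 z [148.67 154.27 156.63]
144 37 x -153.6 -183.0 -132.0 z [151.73 155.82 157.4 ]
152 10 x -159.3 -178.0 -136.0 z [146.92 153.9  155.74]
y max [149.47 150.57]
x -90 y -149.16746253799198 152.65318057261774
x -60 y -150.55176543325325 151.27914144060688
x -30 y -150.0091658497368 152.76066790185155
x 0 y -148.98985156330798 151.3824885785916
x 30 y -150.38043952222841 152.4438646700925
x 60 y -149.83497595394616 151.06062509780574
x 90 y -148.81055718338408 152.5513871163705
y -130 x -115.02943237542831 108.17461082198083
y -100 x -113.26660175060958 67.655745892565
y -80 x -113.18596699996392 106.53150312075329
y 90 x -114.55803467189608 67.88381679273826
y 110 x -114.47724318781772 67.90907977795925
y 130 x -114.81540645631557 107.08422910717832
```

Emit:
send_rows(
  series=[
    {"tx": 0.005, "ty": 0.0023, "tz": 0.02, "turn": -0.003},
    {"tx": 0, "ty": 0, "tz": 0.025, "turn": 0},
    {"tx": 0, "ty": 0, "tz": 0.015, "turn": 0},
    {"tx": 0, "ty": 0, "tz": 0, "turn": 0},
    {"tx": 0, "ty": 0, "tz": 0, "turn": 0},
  ],
)

```text
time_s: 10.8
position: [484.9, -105.2, 95.9]
tcp_rot: [-3.14, -0.002, 1.747]
force: [-0.3, 0.4, -1.7]
gripper_width: 15.1
grip_force: 30.0
```

Run:
```python
from h import *
np.set_printoptions(suppress=True,precision=2)
s=r.read_state(); print(s["position"],s["tcp_rot"],w2c(s["position"]))
p,d=r.read_camera("top"); L=w2c(cloud("top",d).reshape(-1,3)); S=cv2.cvtColor(p,cv2.COLOR_RGB2HSV)[...,1].ravel()
q=L[(S<60)&(L[:,2]>75)&(L[:,2]<115)&(abs(L[:,0]+157)<45)&(L[:,1]>88)&(L[:,1]<180)]
print("ymax",np.percentile(q[:,1],[98,100]),"handle x",np.percentile(q[q[:,1]>146][:,0],[1,99]),"shank x",np.percentile(q[q[:,1]<135][:,0],[5,50,95]),"z",np.median(q[:,2]))
```

```text
[ 484.93 -105.22   95.91] [-3.14 -0.    1.75] [[-154.89   52.22   95.91]]
ymax [161.29 161.8 ] handle x [-180.54 -133.42] shank x [-163.41 -156.33 -149.4 ] z 91.00168186239875
```

Emit:
send_rows(
  series=[
    {"tx": -0.004, "ty": -0.0005, "tz": 0.005, "turn": 0},
    {"tx": 0, "ty": 0, "tz": 0.006, "turn": 0},
    {"tx": 0, "ty": 0, "tz": 0.006, "turn": 0},
    {"tx": 0, "ty": 0, "tz": 0.004, "turn": 0},
    {"tx": 0, "ty": 0, "tz": 0.002, "turn": 0},
    {"tx": 0, "ty": 0, "tz": 0, "turn": 0},
    {"tx": 0, "ty": 0, "tz": 0, "turn": 0},
  ],
)

```text
time_s: 11.43
position: [485.8, -110.8, 73.4]
tcp_rot: [-3.141, -0.0, 1.746]
force: [-0.4, 0.5, -1.9]
gripper_width: 15.2
grip_force: 30.0
```

Emit:
send_rows(
  series=[
    {"tx": 0, "ty": 0, "tz": 0.0015, "turn": 0},
    {"tx": 0, "ty": 0, "tz": 0.001, "turn": 0},
    {"tx": 0, "ty": 0, "tz": 0, "turn": 0},
  ],
)

```text
time_s: 11.68
position: [486.4, -110.9, 71.3]
tcp_rot: [3.14, 0.0, 1.746]
force: [0.3, 1.5, -1.4]
gripper_width: 15.1
grip_force: 30.0
```

Emit:
send_rows(
  series=[
    {"tx": 0, "ty": -0.0005, "tz": 0.001, "turn": 0},
    {"tx": 0, "ty": 0, "tz": 0.001, "turn": 0},
    {"tx": 0, "ty": 0, "tz": 0, "turn": 0},
  ],
)

```text
time_s: 11.93
position: [486.7, -110.9, 70.8]
tcp_rot: [3.138, 0.001, 1.746]
force: [-0.3, 0.5, 8.6]
gripper_width: 15.0
grip_force: 30.0
```

Emit:
send_rows(
  jaw=-0.2,
  series=[
    {"tx": 0, "ty": 0, "tz": 0, "turn": 0},
    {"tx": 0, "ty": 0, "tz": 0, "turn": 0},
    {"tx": 0, "ty": 0, "tz": 0, "turn": 0},
    {"tx": 0, "ty": 0, "tz": 0, "turn": 0},
    {"tx": 0, "ty": 0, "tz": 0, "turn": 0},
    {"tx": 0, "ty": 0, "tz": 0, "turn": 0},
  ],
)

```text
time_s: 12.43
position: [485.1, -110.8, 68.7]
tcp_rot: [-3.141, -0.0, 1.746]
force: [-0.5, -0.8, 0.0]
gripper_width: 37.5
grip_force: 0.0
```

Emit:
send_rows(
  series=[
    {"tx": 0, "ty": 0, "tz": -0.015, "turn": 0},
    {"tx": 0, "ty": 0, "tz": -0.03, "turn": 0},
    {"tx": 0, "ty": 0, "tz": -0.035, "turn": 0},
    {"tx": 0.03, "ty": 0, "tz": 0, "turn": 0},
    {"tx": 0.04, "ty": 0, "tz": 0, "turn": 0},
    {"tx": 0.04, "ty": 0, "tz": 0, "turn": 0},
    {"tx": 0.04, "ty": 0, "tz": 0, "turn": 0},
    {"tx": 0.03, "ty": 0, "tz": 0, "turn": 0},
    {"tx": 0, "ty": 0, "tz": 0, "turn": 0},
    {"tx": 0, "ty": 0, "tz": 0, "turn": 0},
  ],
)

```text
time_s: 13.27
position: [453.5, 67.5, 148.9]
tcp_rot: [-3.142, 0.0, 1.749]
force: [-0.3, -0.2, -0.4]
gripper_width: 37.5
grip_force: 0.0
```

```bash
cat > look.py <<'E'
from h import *
import sys
np.set_printoptions(suppress=True,precision=2)
s=r.read_state(); print(s["position"],s["tcp_rot"],w2c(s["position"]),s["gripper_width"])
p,d=r.read_camera("top"); V,U=np.mgrid[:384,:512]; S=cv2.cvtColor(p,cv2.COLOR_RGB2HSV)[...,1].ravel(); Z=cloud("top",d)[...,2].ravel()
L=w2c(plane("top",np.c_[U.ravel(),V.ravel()],66)); g=(S<60)&(abs(Z-66)<13)&(abs(L[:,0]+156)<35)
q=np.c_[L[g],Z[g]]
for y in range(-76,170,6):
    w=q[(abs(q[:,1]-y)<3)]
    if len(w): print(y,len(w),"x",np.percentile(w[:,0],[2,50,98]).round(1),"z",np.percentile(w[:,3],[50,90]).round(1))
print("ymax",q[:,1].max())
cv2.imwrite(sys.argv[1],cv2.resize(p[150:240,235:350,::-1],None,fx=6,fy=6,interpolation=cv2.INTER_CUBIC))
E
python3 look.py pics/t3.png
```

```text
[453.49  67.51 148.95] [-3.14  0.    1.75] [[-156.13  227.79  148.95]] 37.53871245191368
-64 2 x [-140.6 -133.3 -126.1] z [78.3 78.4]
-46 17 x [-172.2 -144.1 -124.2] z [72.1 76. ]
-34 24 x [-175.2 -149.9 -122.8] z [68.3 76.1]
-28 23 x [-178.8 -153.2 -133.6] z [64.8 69.4]
-22 34 x [-179.2 -155.5 -131.8] z [64.4 69.2]
-16 33 x [-178.3 -157.4 -133.8] z [65.1 70.7]
-10 34 x [-178.6 -155.2 -133. ] z [65.9 69.3]
-4 34 x [-179.5 -155.8 -132.1] z [65.1 69.9]
2 24 x [-174.7 -155.  -132.7] z [64.7 71.1]
8 11 x [-163.  -156.8 -149. ] z [64.7 67.5]
14 10 x [-162.2 -156.2 -150.2] z [67.4 68.7]
20 10 x [-161.3 -155.3 -149.3] z [68.1 71.4]
26 12 x [-163.3 -155.9 -148.5] z [64.2 70.2]
32 10 x [-162.5 -156.5 -150.5] z [65.7 70.2]
38 10 x [-161.6 -155.7 -149.7] z [66.9 71.2]
44 10 x [-160.8 -154.8 -148.8] z [65.4 70.7]
50 11 x [-162.8 -156.6 -148.8] z [65.7 67.3]
56 10 x [-162. -156. -150.] z [67.9 69.3]
62 19 x [-177.6 -154.9 -135.1] z [65.6 69.3]
68 33 x [-177.9 -157.  -133.5] z [64.3 68.6]
74 33 x [-180.  -156.1 -132.6] z [65.8 68.9]
80 35 x [-179.1 -155.2 -131.8] z [65.  70.3]
86 19 x [-174.6 -157.3 -135. ] z [66.3 69.7]
92 10 x [-162.6 -156.7 -150.7] z [68.3 71.3]
98 10 x [-161.8 -155.8 -149.8] z [64.7 70.1]
104 10 x [-160.9 -154.9 -149. ] z [65.  70.1]
110 11 x [-162.9 -156.8 -149. ] z [65.4 68.8]
116 10 x [-162.1 -156.1 -150.2] z [66.8 71. ]
122 10 x [-161.2 -155.3 -149.3] z [66.5 67.7]
128 11 x [-162.4 -154.6 -148.5] z [67.7 70.2]
134 10 x [-162.4 -156.5 -150.5] z [69.5 72. ]
140 10 x [-161.6 -155.6 -149.6] z [69.6 71.8]
146 32 x [-178.4 -154.7 -134. ] z [68.2 71.8]
152 13 x [-177.7 -168.7 -151.9] z [68.3 70.3]
ymax 153.15302152322175
```

View pics/t3.png

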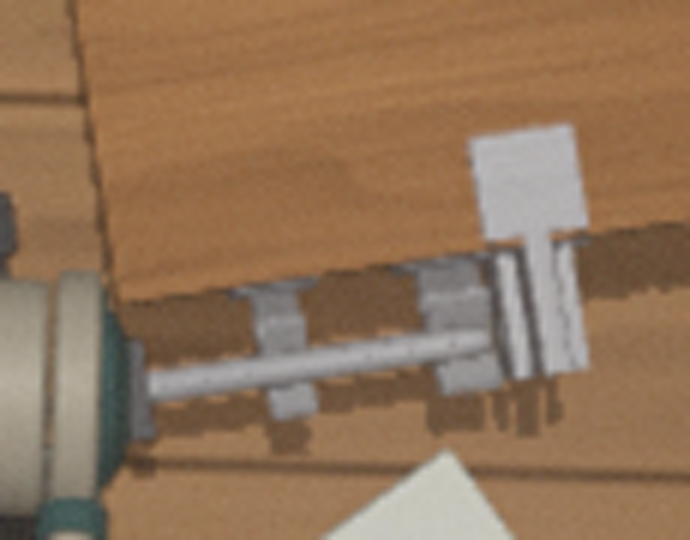

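Emit:
send_rows(
  jaw=-1,
  series=[
    {"tx": 0, "ty": 0, "tz": 0.03, "turn": 0},
    {"tx": 0, "ty": 0, "tz": 0.03, "turn": 0},
    {"tx": 0, "ty": 0, "tz": 0.023, "turn": 0},
    {"tx": -0.015, "ty": 0, "tz": 0, "turn": 0},
    {"tx": -0.015, "ty": 0, "tz": 0, "turn": 0},
    {"tx": -0.01, "ty": 0, "tz": 0, "turn": 0},
    {"tx": -0.007, "ty": 0, "tz": 0, "turn": 0},
    {"tx": 0, "ty": 0, "tz": 0, "turn": 0},
    {"tx": 0, "ty": 0, "tz": 0, "turn": 0},
  ],
)

```text
time_s: 14.07
position: [462.4, 19.4, 66.2]
tcp_rot: [3.141, -0.0, 1.744]
force: [0.7, 0.1, 0.6]
gripper_width: -0.1
grip_force: 0.0
```

Emit:
send_rows(
  series=[
    {"tx": -0.003, "ty": 0, "tz": 0, "turn": 0},
    {"tx": -0.003, "ty": 0, "tz": 0, "turn": 0},
    {"tx": -0.003, "ty": 0, "tz": 0, "turn": 0},
    {"tx": -0.003, "ty": 0, "tz": 0, "turn": 0},
    {"tx": -0.003, "ty": 0, "tz": 0, "turn": 0},
    {"tx": -0.003, "ty": 0, "tz": 0, "turn": 0},
    {"tx": -0.003, "ty": 0, "tz": 0, "turn": 0},
    {"tx": -0.003, "ty": 0, "tz": 0, "turn": 0},
  ],
)

```text
time_s: 14.73
position: [466.2, -3.2, 66.0]
tcp_rot: [-3.141, -0.001, 1.746]
force: [-0.5, 2.9, 0.4]
gripper_width: 0.6
grip_force: 1.7
```

Emit:
send_rows(
  series=[
    {"tx": -0.003, "ty": 0, "tz": 0, "turn": 0},
    {"tx": -0.003, "ty": 0, "tz": 0, "turn": 0},
    {"tx": -0.003, "ty": 0, "tz": 0, "turn": 0},
    {"tx": -0.003, "ty": 0, "tz": 0, "turn": 0},
    {"tx": -0.003, "ty": 0, "tz": 0, "turn": 0},
  ],
)

```text
time_s: 15.15
position: [468.9, -18.3, 66.0]
tcp_rot: [-3.142, -0.001, 1.746]
force: [-0.4, 4.7, 2.1]
gripper_width: 0.3
grip_force: 2.2
```

Emit:
send_rows(
  series=[
    {"tx": -0.003, "ty": 0, "tz": 0, "turn": 0},
    {"tx": -0.003, "ty": 0, "tz": 0, "turn": 0},
    {"tx": -0.003, "ty": 0, "tz": 0, "turn": 0},
    {"tx": -0.003, "ty": 0, "tz": 0, "turn": 0},
    {"tx": -0.003, "ty": 0, "tz": 0, "turn": 0},
  ],
)

```text
time_s: 15.57
position: [471.5, -32.8, 66.1]
tcp_rot: [3.142, -0.001, 1.745]
force: [-1.1, 6.0, 3.7]
gripper_width: 0.4
grip_force: 3.0
```

Emit:
send_rows(
  series=[
    {"tx": -0.003, "ty": 0, "tz": 0, "turn": 0},
    {"tx": -0.003, "ty": 0, "tz": 0, "turn": 0},
    {"tx": -0.003, "ty": 0, "tz": 0, "turn": 0},
    {"tx": -0.003, "ty": 0, "tz": 0, "turn": 0},
    {"tx": 0, "ty": 0, "tz": 0, "turn": 0},
  ],
)

```text
time_s: 15.98
position: [473.7, -45.0, 66.2]
tcp_rot: [3.141, -0.001, 1.745]
force: [-2.0, 4.3, 3.3]
gripper_width: 0.5
grip_force: 2.5
```

Emit:
send_rows(
  series=[
    {"tx": -0.002, "ty": 0, "tz": 0, "turn": 0},
    {"tx": -0.002, "ty": 0, "tz": 0, "turn": 0},
    {"tx": 0, "ty": 0, "tz": 0, "turn": 0},
  ],
)

```text
time_s: 16.23
position: [474.3, -48.6, 66.2]
tcp_rot: [3.141, -0.001, 1.745]
force: [-1.1, 5.3, 5.3]
gripper_width: 0.5
grip_force: 2.8
```

Emit:
send_rows(
  series=[
    {"tx": -0.001, "ty": 0, "tz": 0, "turn": 0},
    {"tx": -0.001, "ty": 0, "tz": 0, "turn": 0},
    {"tx": 0, "ty": 0, "tz": 0, "turn": 0},
  ],
)

```text
time_s: 16.48
position: [474.5, -50.0, 66.2]
tcp_rot: [3.141, -0.002, 1.745]
force: [-1.2, 6.6, 4.1]
gripper_width: 0.5
grip_force: 3.6
```

Emit:
send_rows(
  series=[
    {"tx": -0.001, "ty": 0, "tz": 0, "turn": 0},
    {"tx": -0.001, "ty": 0, "tz": 0, "turn": 0},
    {"tx": 0, "ty": 0, "tz": 0, "turn": 0},
  ],
)

```text
time_s: 16.73
position: [474.5, -50.1, 66.2]
tcp_rot: [3.141, -0.006, 1.743]
force: [-0.4, 12.8, 6.0]
gripper_width: 0.7
grip_force: 6.3
```

Stopped with rising force: the handle has met the rest. Back off and check.

Emit:
send_rows(
  series=[
    {"tx": -0.001, "ty": 0, "tz": 0, "turn": 0},
    {"tx": 0, "ty": 0, "tz": 0, "turn": 0},
    {"tx": 0.01, "ty": 0, "tz": 0, "turn": 0},
    {"tx": 0.03, "ty": 0, "tz": 0, "turn": 0},
    {"tx": 0.04, "ty": 0, "tz": -0.02, "turn": 0},
    {"tx": 0.04, "ty": 0, "tz": -0.03, "turn": 0},
    {"tx": 0.04, "ty": 0, "tz": -0.03, "turn": 0},
    {"tx": 0.03, "ty": 0, "tz": -0.03, "turn": 0},
    {"tx": 0, "ty": 0, "tz": 0, "turn": 0},
    {"tx": 0, "ty": 0, "tz": 0, "turn": 0},
  ],
)

```text
time_s: 17.57
position: [446.5, 117.2, 165.5]
tcp_rot: [3.137, 0.003, 1.75]
force: [-0.4, 0.1, 0.3]
gripper_width: 0.3
grip_force: 0.0
```

```bash
python3 look.py pics/t4.png | grep -E "^\[|^-|^2 |^8|^9|ymax"
```

```text
[446.46 117.17 165.47] [3.14 0.   1.75] [[-154.51  277.92  165.47]] 0.3245491916663449
-76 8 x [-160.5 -156.  -151.4] z [63.9 67.7]
-64 1 x [-158.8 -158.8 -158.8] z [78. 78.]
-52 1 x [-178. -178. -178.] z [57.1 57.1]
-46 18 x [-173.2 -145.6 -124.2] z [69.2 76.5]
-34 29 x [-175.1 -151.2 -121.3] z [68.  77.2]
-28 27 x [-178.6 -156.2 -133.9] z [66.7 71. ]
-22 34 x [-179.2 -155.5 -131.8] z [66.  69.4]
-16 33 x [-178.3 -157.4 -133.8] z [66.3 71.4]
-10 34 x [-178.6 -155.2 -133. ] z [64.9 69.6]
-4 34 x [-179.5 -155.8 -132.1] z [65.3 68.6]
2 24 x [-174.7 -155.  -132.7] z [65.7 71.3]
8 11 x [-163.  -156.8 -149. ] z [65.  68.8]
80 35 x [-179.1 -155.2 -131.8] z [65.8 69.8]
86 33 x [-178.3 -157.3 -133.8] z [67.9 71.7]
92 32 x [-177.4 -155.2 -132.9] z [68.4 71.8]
98 21 x [-178.6 -156.  -133.4] z [69.  71.3]
ymax 98.5283050403541
```

View pics/t4.png

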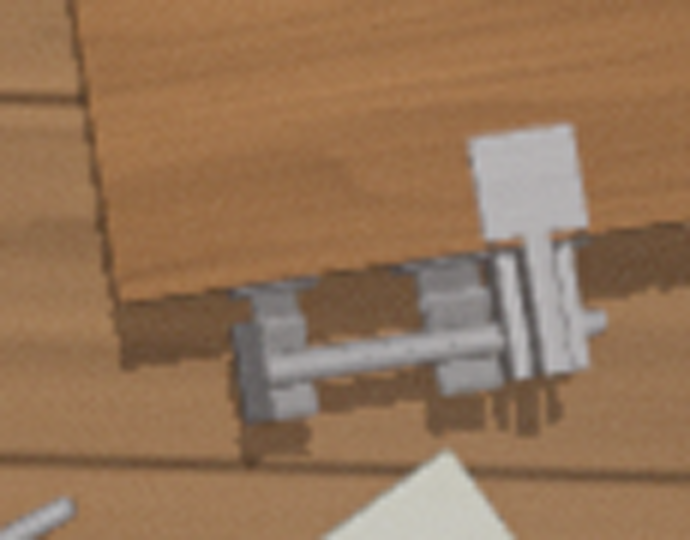

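The picture shows the handle against the outer V rest (245,370), and the tip sticking out of the far ear (600,322). The lid is shut and the arm is clear.

```bash
python3 -c "
from plant import r
print(r.job_done())"
```

```text
the job is handed in; nothing more can be done
None
```

The lid is shut and the pin is pushed home through both ears and the lug, with its cross handle against the V rest. I handed the job in after about 18 s of the 70 s allowed; no verdict came back.

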